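Blow out the label channel, then press the label holder home behind the lip and hold it

TASK

Blow the dust out of the mould's label channel: squeeze the red trigger of the fixed air gun fully for half a second or so and let it spring right back. Then take the blue label holder from its wooden rack, push it down upright behind the aluminium lip of the mould, in the middle of the lip, until the orange sprung bar underneath is fully down, and finish while still holding it pressed there: do not let go. Leave the other things on the bench where they are.

Things in the scene. Friction and masses are not known exactly. Their poses are not given: they have to be found in the camera images.
- mould: Fixed low amber fibreglass mould, 200 mm long (its y), flat top 54 mm above the bench, with an aluminium label channel (slot) on its near edge. Origin on the bench, in the slot's mid-plane, midway along the lip; z up, y along the slot, x from lip to mould. Slot 11.5 mm wide (x -5.75 to 5.75 mm), open at top and ends. Its back wall, at x = 5.75 mm, is the mould's 54 mm high face.
- lip_mid (a point): Middle of the slot, on the mould's origin axis, 22 mm above the bench: the top of the unpressed sprung bar; axes as the mould's. The aluminium lip in front of the slot is 130 mm long (y -65 to 65 mm), 4 mm thick, straight up to 40 mm above the bench, then flared away from the mould by 40 degrees to 49 mm height (x about -15 mm) as a lead-in.
- air_gun: Fixed blue air gun lying on its side on a bracket beyond the mould's +y end. Origin on the bench under the barrel, z up. Barrel (31 mm thick, top 83 mm up) along y, brass nozzle to y = -116 mm. Black grip from the barrel to x = -117 mm (brass plug to -140), y -14 to 14 mm, 55 to 80 mm above the bench, free under and over. Red trigger on the grip's -y side. Bracket at x -20 to 30 mm.
- trigger (a joint): Angle (rad) of the red trigger: 0 released, 0.25 fully squeezed (stop). Lever 72 mm long, 18 mm high, 8 mm thick, on a vertical hinge at x -18, y -32 mm of the air gun; it swings towards the grip (+y of the air gun) and springs back. At the pad about 4 N to start, 15 N to squeeze fully.
- trigger_pad (a point): Point on the trigger's outer (-y) face for a finger, 57 mm from the hinge, at about x -75, y -40 mm of the air gun when released, 67 mm above the bench; moves 14 mm towards the grip when squeezed. Two fingers from above, closing along the air gun's y, can squeeze grip and trigger together: 54 mm across when released, 40 mm squeezed.
- seat_bar (a joint): Travel (m) of the orange sprung bar at the bottom of the slot: 0 = up, 0.008 = fully down on its stop. It is 120 mm long, 9.5 mm wide; its top is 22 mm above the bench when up and 14 mm when fully down. It starts to move at about 4 N and needs about 12 N to be fully down; it springs back when let go.
- rack: Fixed wooden rack block, 70 (x) x 140 (y) x 36 (z) mm, origin at the centre of its underside on the bench. The label holder stands in its slot along y (10.5 mm wide, 128 mm long, slot floor 10 mm above the bench).
- label_holder: Loose blue plastic label holder with a white card seen on both faces: an upright plate 8 mm thick (its x), 110 mm wide (its y), 95 mm high (its z), 50 to 100 g. Origin at the centre of its bottom edge. It starts upright in the rack with the upper 69 mm free; pinch it across its thickness near the top. Either face may look outwards.
- mixing_cup: Bystander: paper mixing cup, 84 mm across, 110 mm high, origin at the centre of its underside. Leave alone.
- resin_jar: Bystander: amber jar with white cap, 80 mm across, 100 mm high, origin at the centre of its underside. Leave alone.
- tape_roll: Bystander: yellow tape roll lying flat, 90 mm across, 25 mm high, origin at the centre of its underside. Leave alone.
- sanding_block: Bystander: cork sanding block, 70 x 110 x 35 mm, origin at the centre of its underside. Leave alone.
- brush: Bystander: laminating brush, 200 mm long along its x. Leave alone.
- scraper: Bystander: scraper, 200 mm long along its x. Leave alone.

How it is judged:
By the outcome, as a careful person would: the job done as asked, in the order asked, and still so for the second after the job is handed in, while the arm keeps its last pose, push and grip.
It also fails if it takes over 54 s, if anything falls off the work surface, if the arm or the gripper's body presses on something with over 40 N, if the wrist force passes 120 N, or if a joint passes its speed limit or range.

ROBOT

A 6-joint arm with a two-finger parallel gripper is mounted at the origin on the work surface. World frame = base frame: x ahead of the robot, y to its left, z up, the work surface at z = 0. Lengths are in m, angles in degrees, forces in N, time in s.
With the tool pointing down it reaches from about 0.35 to 0.925 m from the base axis. Payload 6.4 kg.
Tool frame: the origin (TCP) lies between the finger pads; the fingertips stand 17 mm ahead of it and the grasp point (between the pads) lies 2 mm behind it; z points along the fingers, y is the line along which they close (so a half turn about z gives the same grasp; the last joint's range is limited). The gripper opens to 85 mm and grips with 20 to 120 N. Pads are 22 mm wide; open, the fingers measure 114 mm over their backs; the gripper's body (76 mm by 85 mm) begins 54 mm behind the grasp point. The pads swing forward as they close: fully open they stand 13 mm farther back than shut.
Start: joints at [63.363, 14.043, 89.255, -0, 76.702, -9.975], TCP at [0.186, 0.623, 0.248] pointing down, gripper open.
Joint ranges: [-179.41, 179.41], [-58.25, 129.5], [7.25, 145.43], [-54.29, 234.29], [11.92, 165.04], [-157.13, 157.13]. Speed limits (degrees/s): [147.25, 147.25, 180, 180, 180, 180].

INTERFACE

Orientations are given as [roll, pitch, yaw] about the fixed x, y, z axes, in that order (R = Rz(yaw) Ry(pitch) Rx(roll)).
In Python, from bench import monitor, eyes, robot gives the robot as it stands.
- The arm moves only by the shell command python3 -m handwheel 'ROWS' [FORCE]. ROWS is JSON, a list that holds one entry, the list of rows, each a list of 5 numbers: the shift along the tool's x, y, z in mm, then the turn about the tool's z in rad, then the finger opening in mm, from 0 to 85.4. A call has 1 to 20 rows; each row shifts and turns the commanded pose from where the row before left it, along the tool's axes as they then stand; what a row does not reach is not made up. A row lasts 1/12 s, in which the tool goes at most 41.7 mm and 7.16 degrees, less where a joint would pass 70% of its speed; a pose out of reach is approached as far as the arm can. A call with a gripper value outside its range is refused whole. The fingers move at their own pace and stop on an object; FORCE is the grip in N (left out, the last holds). Time passes only in rows, so rows that do not move let the fingers close. It gives the time, the measured TCP pose, the force, the opening and the grip force at its end, in the units of the state.
- monitor.state(): the state, without advancing time (a new reading comes with each control period).
- eyes.snapshot(name): name is "side" or "top"; returns (picture, depth): 400x640x3 uint8, blue, green, red; 400x640 float32, m along the optical axis (not along the pixel's ray), 0 where there is no reading.
- eyes.get_calibration(name): a dict with "fx", "fy", "cx", "cy" (pixels), "T" (4x4, takes a point from camera to world coordinates). Camera axes: x right, y up, looking along -z (the intrinsics and any distortion apply to the point x, -y, -z); pixel columns grow to the right and rows downward; lengths in m; the calibration is good to about 2 mm. A picture is of the moment at which its call begins. get_calibration takes no time and is no camera call.
- robot.sign_off(): hands the job in; it is judged then, once.
The state is a dict: "clock": time; "joints": joint angles; "qd": joint speeds; "tau": joint torques, N m; "eef_pos": TCP position; "tool_rot": TCP orientation; "contact_force": force on the tool from outside, world axes, zero at the start; "wrist_torque": the same for the moment, N m; "width": opening from 0.0 (shut) to 1.0 (fully open); "finger_force": force on a finger pad.
Only numpy, scipy, OpenCV 4.12 (cv2) and the standard library are available. Lean on these libraries where they do the work, as an engineer would, in place of code of your own. Each camera call takes 0.05 s, during which the arm holds its last target. There are 200 camera calls.

## Working session

There is one attempt and no reset: what is moved stays moved. The work goes in short steps, Python scripts to look and compute and a shell command to move; the robot and the scene stay as the last step left them, time stands still between calls to the robot, and variables do not carry over. Pictures are saved under pics/ and viewed, at most 10 in all, crops included, and the job is handed in when it is done.

```bash
mkdir -p pics
cat > h.py <<'E'
import numpy as np, cv2
from bench import monitor, eyes, robot
def grab(n,f):
    p,d=eyes.snapshot(n); cv2.imwrite(f'pics/{f}.png',p); np.save(f'pics/{f}.npy',d); return p,d
def world(n,d):
    c=eyes.get_calibration(n); v,u=np.mgrid[0:400,0:640]
    P=np.stack([(u-c['cx'])/c['fx']*d,-(v-c['cy'])/c['fy']*d,-d,np.ones_like(d)],-1)
    W=(P@np.array(c['T']).T)[...,:3]; W[d==0]=np.nan; return W
E
python3 - <<'E'
from h import *
for n in('top','side'):
    grab(n,n+'0'); c=eyes.get_calibration(n); print(n,{k:(np.round(v,3).tolist()) for k,v in c.items()})
print(monitor.state())
E
```

```text
top {'fx': 498.654, 'fy': 498.654, 'cx': 314.55, 'cy': 191.67, 'T': [[0.013, 0.998, -0.069, 0.433], [-1.0, 0.012, -0.024, -0.03], [-0.023, 0.069, 0.997, 1.621], [0.0, 0.0, 0.0, 1.0]]}
side {'fx': 494.128, 'fy': 494.128, 'cx': 312.322, 'cy': 195.707, 'T': [[0.88, 0.377, -0.29, 0.142], [-0.475, 0.679, -0.56, -0.777], [-0.014, 0.63, 0.776, 1.145], [0.0, 0.0, 0.0, 1.0]]}
{'clock': 0.1, 'joints': array([ 6.33624530e+01,  1.40827622e+01,  8.93181273e+01, -1.11066903e-03,
        7.67018234e+01, -9.97702022e+00]), 'qd': array([-0.07456436, -0.0174945 , -0.17108386,  0.01678665, -0.00079263,
        0.00829128]), 'tau': array([-2.64855316e-04, -4.30665672e+01, -3.27130079e+01, -2.04737835e-04,
        2.76255174e-03, -1.64508236e-05]), 'eef_pos': array([0.18615798, 0.62227714, 0.24725908]), 'tool_rot': array([-1.79898653e+02, -1.67312463e-02,  1.63339715e+02]), 'contact_force': array([ 0.66905672, -0.00592823, -0.7759577 ]), 'wrist_torque': array([-0.00419523,  0.00552209, -0.00536056]), 'finger_force': 0.0, 'width': 1.0003330996246742}
```

View pics/top0.png

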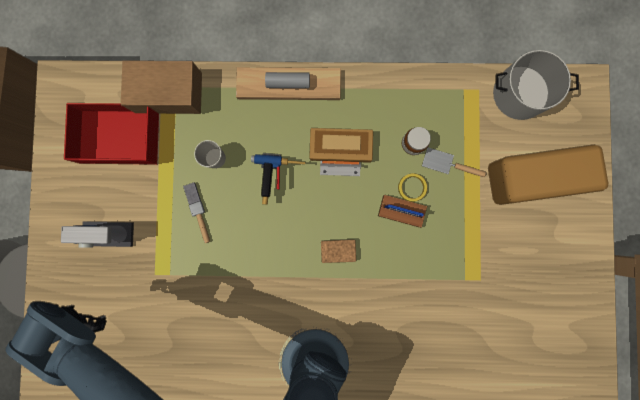

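View pics/side0.png

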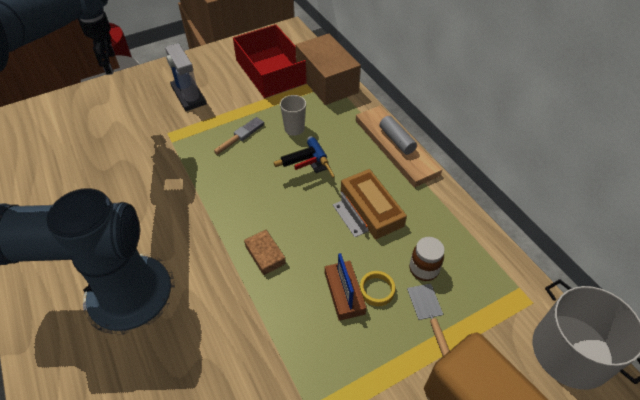

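The top view shows the air gun with its barrel at (267,160), grip to (265,203) and trigger at (278,178). The mould is at (341,145) with its lip at (340,170), and the rack with the blue holder is at (404,210). The side view agrees with this.

Run:
```python
from h import *
def fit(n,m,zlo,zhi,lab,W):
    P=W[m&(W[...,2]>zlo)&(W[...,2]<zhi)]
    if len(P)<4: print(n,lab,len(P));return
    q=P[:,:2].astype(np.float32); c,s,a=cv2.minAreaRect(q*1000)
    _,_,V=np.linalg.svd(q-q.mean(0)); 
    print(n,lab,len(P),'mean',P.mean(0).round(4),'rect',np.round(c,1),np.round(s,1),round(a,1),'dir',V[0].round(3),'z',np.percentile(P[:,2],[5,50,95]).round(3))
for n in('top','side'):
    p=cv2.imread(f'pics/{n}0.png'); d=np.load(f'pics/{n}0.npy'); W=world(n,d)
    h=cv2.cvtColor(p,cv2.COLOR_BGR2HSV); H,S,V=h[...,0],h[...,1],h[...,2]
    box=lambda x0,x1,y0,y1:(W[...,0]>x0)&(W[...,0]<x1)&(W[...,1]>y0)&(W[...,1]<y1)
    if n=='top': print(W[210,404],W[145,341],W[170,340],W[160,267],W[185,266],W[178,278])
    gun=box(.3,.62,.05,.25); mo=box(.4,.66,-.25,.02); ra=box(.3,.5,-.45,-.18)
    blue=(H>100)&(H<130)&(S>120)&(V>40)
    fit(n,ra&blue,.04,.12,'holder',W); fit(n,ra&blue,.09,.12,'holdertop',W)
    fit(n,ra,.028,.042,'racktop',W)
    fit(n,mo,.049,.06,'mouldtop',W)
    fit(n,mo&(S<60)&(V>90),.02,.06,'lip',W)
    fit(n,gun&blue,.06,.1,'barrel',W)
    fit(n,gun&(V<60),.07,.09,'grip',W)
    fit(n,gun&((H<6)|(H>174))&(S>150)&(V>80),.05,.1,'trigger',W)
p=cv2.imread('pics/top0.png')[120:250,235:445]; cv2.imwrite('pics/c1.png',cv2.resize(p,None,fx=3.8,fy=3.8,interpolation=cv2.INTER_CUBIC))
```

```text
[ 0.48517928 -0.26419412  0.10542442] [ 0.69012216 -0.0731428   0.05531479] [ 0.6159854  -0.07202448  0.00722898] [0.63590656 0.15700103 0.08580006] [0.55778742 0.15834013 0.08752597] [0.58097888 0.12260719 0.07673031]
top holder 108 mean [ 0.4859 -0.2659  0.1019] rect [ 486.1 -267. ] [106.8   7.7] 75.7 dir [0.244 0.97 ] z [0.087 0.104 0.111]
top holdertop 99 mean [ 0.4856 -0.2678  0.1043] rect [ 486.1 -267. ] [106.8   7.7] 75.7 dir [0.248 0.969] z [0.094 0.105 0.111]
top racktop 491 mean [ 0.4714 -0.2746  0.0357] rect [ 483.2 -269.4] [140.8  65.1] 75.8 dir [-0.096 -0.995] z [0.03  0.036 0.04 ]
top mouldtop 296 mean [ 0.6461 -0.0849  0.0539] rect [ 614.  -135.6] [309.4 115.9] 58.0 dir [-0.158 -0.987] z [0.05  0.054 0.059]
top lip 100 mean [ 0.6273 -0.0692  0.0476] rect [627.9 -70.7] [127.4  10.7] 88.9 dir [-0.019 -1.   ] z [0.042 0.047 0.055]
top barrel 6 mean [0.6183 0.1356 0.0741] rect [617.6 136.1] [ 2.6 11.9] 4.5 dir [ 0.015 -1.   ] z [0.068 0.076 0.079]
top grip 261 mean [0.5723 0.1579 0.0798] rect [571.5 157.7] [29.1 94.9] 88.3 dir [-0.998  0.068] z [0.074 0.08  0.086]
top trig
[... 311 characters left out ...]
 [104.2   8.7] 75.6 dir [-0.239 -0.971] z [0.091 0.104 0.108]
side racktop 804 mean [ 0.4718 -0.2831  0.0356] rect [ 482.9 -272.3] [143.3  64. ] 77.6 dir [-0.096 -0.995] z [0.031 0.036 0.04 ]
side mouldtop 327 mean [ 0.646  -0.091   0.0536] rect [ 615.1 -138.7] [311.9 110.6] 58.4 dir [-0.209 -0.978] z [0.05  0.053 0.058]
side lip 68 mean [ 0.6287 -0.0762  0.0461] rect [628.9 -75.6] [126.5   9.9] 87.5 dir [-0.027 -1.   ] z [0.031 0.049 0.052]
side barrel 1
side grip 249 mean [0.572  0.15   0.0782] rect [571.8 142.2] [56.9 96.2] 89.9 dir [-0.996  0.092] z [0.071 0.079 0.083]
side trigger 47 mean [0.5855 0.1198 0.0758] rect [584.5 119.2] [65.7  9.6] 1.8 dir [-0.999 -0.035] z [0.072 0.076 0.079]
```

View pics/c1.png

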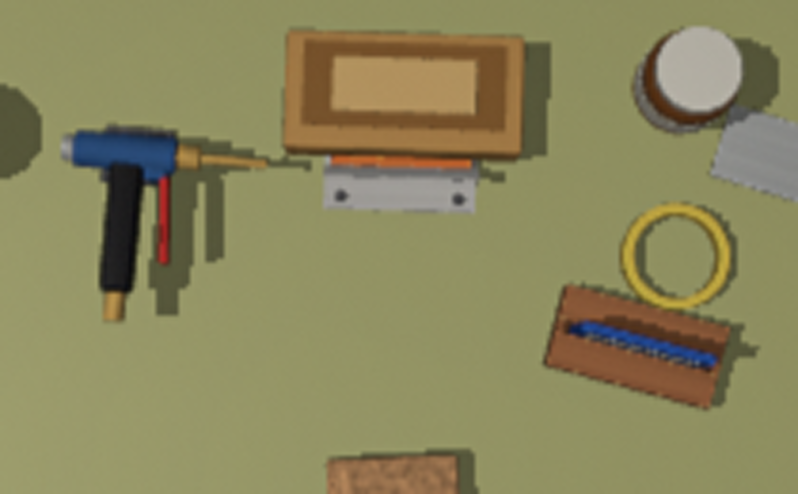

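The crop shows the grip at (120,230) and trigger at (164,220), the orange bar at (400,162) with its lip and foot below, and the holder running from (570,328) to (715,360). The positions are good to about 3 mm, so I'll move over the gun.

```bash
python3 -m handwheel '[[[-15,-10,0,0,85],[-28,-19,0,0,85],[-28,-19,0,0,85],[-28,-19,0,0,85],[-28,-19,0,0,85],[-28,-19,0,0,85],[-28,-19,0,0,85],[-28,-19,0,0,85],[-28,-19,0,0,85],[-28,-19,0,0,85],[-28,-19,0,0,85],[-28,-19,0,0,85],[-28,-19,0,0,85],[-28,-19,0,0,85],[-28,-19,0,0,85],[-28,-19,0,0,85],[-28,-19,0,0,85],[-28,-19,0,0,85],[-8,-8,0,-0.106,85],[0,0,0,-0.107,85]]]'
cat > d.py <<'E'
# d.py x y z yaw : tool-frame shift to go there (tool down), mm and rad
import sys; from h import *
from scipy.spatial.transform import Rotation as R
s=monitor.state(); Rm=R.from_euler('xyz',s['tool_rot'],degrees=True)
x,y,z,w=map(float,sys.argv[1:])
print('at',(s['eef_pos']*1000).round(1),s['tool_rot'].round(2),'F',s['contact_force'].round(1),'w',round(s['width']*85.4,1),'t',s['clock'])
print('tool shift',Rm.inv().apply(np.array([x,y,z])-s['eef_pos']*1000).round(1),'turn',round(-np.radians(((w-s['tool_rot'][2]+180)%360)-180),4))
E
python3 d.py 566 151 110 175.5
```

```text
clock: 1.77
eef_pos: [0.5679, 0.1502, 0.2477]
tool_rot: [-180.0, -0.0, 175.6]
contact_force: [-0.2, 0.6, 0.0]
width: 1.0
finger_force: 0.0
at [567.9 150.2 247.7] [-1.7996e+02 -4.0000e-02  1.7561e+02] F [-0.2  0.6  0. ] w 85.4 t 1.7667
tool shift [  1.9   0.7 137.7] turn 0.002
```

```bash
python3 -m handwheel '[[[1,0,20,0,85],[1,1,30,0,85],[0,0,30,0,85],[0,0,30,0,85],[0,0,8,0,85],[0,0,0,0,85]]]'
python3 - <<'E'
from h import *
a,_=grab('top','a'); b,_=grab('side','b')
f=lambda p,x,y,w,h,s:cv2.resize(p[y:y+h,x:x+w],None,fx=s,fy=s,interpolation=cv2.INTER_CUBIC)
cv2.imwrite('pics/c2.png',np.hstack([f(a,215,130,100,100,4),f(b,260,110,100,100,4)]))
E
```

```text
clock: 2.27
eef_pos: [0.5624, 0.1539, 0.1271]
tool_rot: [-179.9, -0.4, 175.5]
contact_force: [-0.5, 0.2, 0.4]
width: 0.993
finger_force: 0.0
```

View pics/c2.png

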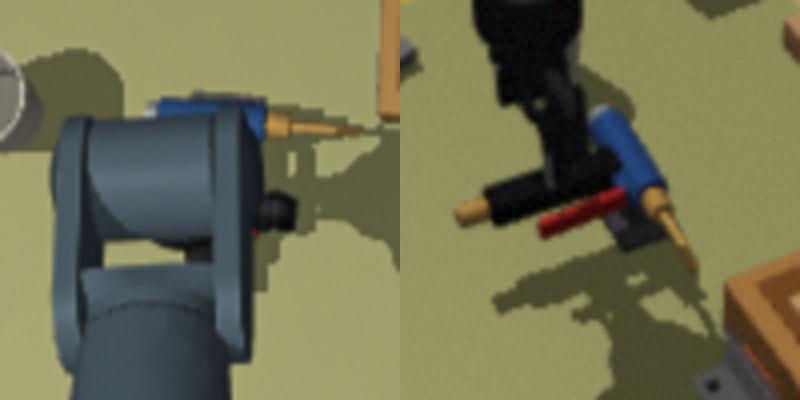

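The top crop is mostly the wrist; the gun's trigger is just visible at (255,232). The side crop shows the fingers above the grip, tip at about (565,185), and the red trigger from (540,228) to (625,195). I'll check by projecting the fingertips.

```bash
python3 d.py 566 151 67 175.5
python3 - <<'E'
from h import *
c=eyes.get_calibration('side');T=np.linalg.inv(c['T'])
def pr(x,y,z):
    q=T@[x,y,z,1]; return round((c['fx']*q[0]/-q[2]+c['cx']-260)*4+400), round((c['cy']-c['fy']*q[1]/-q[2]-110)*4)
e=monitor.state()['eef_pos']
for dy in(-.0425,-.053,.0425): print('tip',dy,pr(e[0],e[1]+dy,e[2]-.004))
O=np.array([.642,.153]);X=np.array([.997,-.078]);Y=np.array([.078,.997])
for n,g,z in(('pad',(-.075,-.040),.067),('trigger end',(-.09,-.042),.067),('hinge',(-.018,-.032),.067),('grip end',(-.117,0),.067),('plug end',(-.14,0),.067),('nozzle',(0,-.116),.067)):
    print(n,pr(*(O+g[0]*X+g[1]*Y),z))
E
```

```text
at [565.4 154.2 131.4] [1.7999e+02 8.0000e-02 1.7554e+02] F [ 1.  -0.2  0.3] w 85.0 t 2.3667
tool shift [-0.7 -3.2 64.4] turn 0.0008
tip -0.0425 (559, 173)
tip -0.053 (566, 182)
tip 0.0425 (506, 100)
pad (556, 224)
trigger end (538, 233)
hinge (622, 194)
grip end (483, 206)
plug end (455, 215)
nozzle (692, 263)
```

The projections match the picture within about 2 mm. Going down.

```bash
python3 -m handwheel '[[[-1,-3,0,0,85],[0,0,10,0,85],[0,0,15,0,85],[0,0,15,0,85],[0,0,15,0,85],[0,0,10,0,85],[0,0,4,0,85],[0,0,0,0,85],[0,0,0,0,85]]]' 40; python3 d.py 566.6 151 62 175.5
```

```text
clock: 3.12
eef_pos: [0.5661, 0.151, 0.0619]
tool_rot: [180.0, 0.1, 175.5]
contact_force: [-0.8, 0.3, 0.7]
width: 0.997
finger_force: 0.0
at [566.1 151.   61.9] [1.7999e+02 6.0000e-02 1.7554e+02] F [-0.8  0.3  0.7] w 85.1 t 3.1167
tool shift [-0.5 -0.  -0.1] turn 0.0007
```

```bash
python3 -m handwheel '[[[0,0,0,0,36],[0,0,0,0,36],[0,0,0,0,36],[0,0,0,0,36],[0,0,0,0,36],[0,0,0,0,36]]]' 40; python3 d.py 566.6 151 62 175.5
```

```text
clock: 3.62
eef_pos: [0.5666, 0.1524, 0.0636]
tool_rot: [179.9, 0.1, 175.6]
contact_force: [-2.9, 6.0, 9.0]
width: 0.472
finger_force: 43.0
at [566.6 152.4  63.6] [1.7987e+02 1.4000e-01 1.7556e+02] F [-2.9  6.   9. ] w 40.3 t 3.6167
tool shift [-0.1 -1.4  1.6] turn 0.0011
```

Squeezed to 40 mm, on the stop. Hold it for half a second, then let it spring back.

```bash
python3 -m handwheel '[[[0,0,0,0,36],[0,0,0,0,36],[0,0,0,0,36],[0,0,0,0,36]]]'; python3 -m handwheel '[[[0,0,0,0,85],[0,0,0,0,85],[0,0,0,0,85],[0,0,0,0,85],[0,0,0,0,85],[0,0,0,0,85],[0,0,0,0,85],[0,0,-10,0,85],[0,0,-20,0,85],[0,0,-35,0,85],[0,0,-35,0,85],[0,0,-35,0,85],[0,0,-15,0,85],[0,0,0,0,85]]]'; python3 d.py 486.5 -270 230 165.9
```

```text
clock: 3.95
eef_pos: [0.5666, 0.1524, 0.0636]
tool_rot: [179.9, 0.1, 175.6]
contact_force: [-3.7, 5.1, 9.8]
width: 0.471
finger_force: 43.0
clock: 5.12
eef_pos: [0.5683, 0.1514, 0.2179]
tool_rot: [179.9, 0.6, 175.6]
contact_force: [-0.4, 0.1, 0.3]
width: 0.992
finger_force: 0.0
at [568.3 151.4 217.9] [179.91   0.61 175.55] F [-0.4  0.1  0.3] w 84.7 t 5.1167
tool shift [  48.8 -426.5  -13.3] turn 0.1685
```

```bash
python3 -m handwheel '[[[1,-12,0,0,85],[4,-31,0,0,85],[4,-32,0,0,85],[4,-32,0,0,85],[4,-32,0,0,85],[4,-32,0,0,85],[4,-32,0,0,85],[4,-32,0,0,85],[4,-32,0,0,85],[4,-32,0,0,85],[4,-32,0,0,85],[4,-32,0,0,85],[4,-32,0,0,85],[0,-32,0,0,85],[0,0,0,0.1,85],[0,0,0,0.12,85],[0,0,0,0.12,85],[0,0,0,0.12,85],[0,0,0,0.12,85],[0,0,0,0.12,85]]]'; python3 -m handwheel '[[[0,0,0,0.12,85],[0,0,0,0.12,85],[0,0,0,0.12,85],[0,0,0,0.12,85],[0,0,0,0.12,85],[0,0,0,0.12,85],[0,0,0,0.12,85],[0,0,0,0.12,85],[0,0,0,0.077,85],[0,0,0,0,85]]]'; python3 d.py 486.5 -270 80 75.9
```

```text
clock: 6.78
eef_pos: [0.4818, -0.2706, 0.209]
tool_rot: [-180.0, -0.2, 135.1]
contact_force: [-0.3, 0.9, -0.1]
width: 0.995
finger_force: 0.0
clock: 7.62
eef_pos: [0.482, -0.2705, 0.2092]
tool_rot: [-179.8, -0.1, 75.9]
contact_force: [-0.4, -0.4, 0.4]
width: 0.998
finger_force: 0.0
at [ 482.  -270.5  209.2] [-1.7979e+02 -9.0000e-02  7.5930e+01] F [-0.4 -0.4  0.4] w 85.2 t 7.6167
tool shift [  1.4   4.7 129.1] turn 0.0005
```

```bash
python3 -m handwheel '[[[1,5,10,0,85],[0,0,30,0,85],[0,0,30,0,85],[0,0,30,0,85],[0,0,20,0,85],[0,0,9,0,85],[0,0,0,0,85],[0,0,0,0,85]]]' 40; python3 -m handwheel '[[[0,0,0,0,40],[0,0,0,0,30],[0,0,0,0,20],[0,0,0,0,12],[0,0,0,0,4],[0,0,0,0,0],[0,0,0,0,0],[0,0,0,0,0],[0,0,0,0,0]]]' 40;  python3 d.py 486.5 -270 80 75.9
python3 - <<'E'
from h import *
p,d=grab('top','t2')
def red(p):
    h=cv2.cvtColor(p,cv2.COLOR_BGR2HSV)[150:200,255:300]; v,u=np.nonzero(((h[...,0]<6)|(h[...,0]>174))&(h[...,1]>150)&(h[...,2]>80)); return len(u),u.mean()+255,v.mean()+150,u[v>35].mean()+255
print(red(p),red(cv2.imread('pics/top0.png')))
E
```

```text
clock: 8.28
eef_pos: [0.4885, -0.2711, 0.082]
tool_rot: [-180.0, -0.0, 76.1]
contact_force: [-0.3, -1.0, 0.0]
width: 0.991
finger_force: 0.0
clock: 9.03
eef_pos: [0.4885, -0.2711, 0.0826]
tool_rot: [-180.0, -0.0, 76.0]
contact_force: [-1.5, 0.2, 3.9]
width: 0.091
finger_force: 41.9
at [ 488.5 -271.1   82.6] [-179.98   -0.     76.01] F [-1.5  0.2  3.9] w 7.7 t 9.0333
tool shift [ 0.6 -2.2  2.6] turn 0.0019
(51, np.float64(277.70588235294116), np.float64(176.47058823529412), np.float64(277.5)) (50, np.float64(277.68), np.float64(176.72), np.float64(277.5))
```

Gripped with the opening at 7.7 mm, and the trigger is back at its first place. I'll lift, and meanwhile fit the mould more closely from the first images.

```bash
python3 -m handwheel '[[[0,0,-5,0,0],[0,0,-10,0,0],[0,0,-20,0,0],[0,0,-30,0,0],[0,0,-30,0,0],[0,0,-20,0,0],[0,0,-5,0,0],[0,0,0,0,0]]]' 60
python3 - <<'E'
from h import *
for n in('top','side'):
    p=cv2.imread(f'pics/{n}0.png'); W=world(n,np.load(f'pics/{n}0.npy'))
    x,y,z=W[...,0],W[...,1],W[...,2]
    h=cv2.cvtColor(p,cv2.COLOR_BGR2HSV)
    m=(x>.635)&(x<.76)&(y>-.2)&(y<.05)&(z>.048)&(z<.06)
    P=W[m]; r=cv2.minAreaRect((P[:,:2]*1000).astype(np.float32)); print(n,'mould',np.round(r[0],1),np.round(r[1],1),round(r[2],1),'z',np.median(P[:,2]).round(4))
    # front edge per y bin
    print([ (round(b,2),round(np.nanmin(P[abs(P[:,1]-b)<.006][:,0]),4)) for b in np.arange(-.15,.01,.02) if (abs(P[:,1]-b)<.006).any()])
    o=(x>.6)&(x<.66)&(y>-.2)&(y<.05)&(h[...,0]>3)&(h[...,0]<14)&(h[...,1]>170)&(h[...,2]>120)&(z<.035)
    if o.sum()>5: Q=W[o]; print('bar',o.sum(),Q.mean(0).round(4),np.percentile(Q[:,1],[1,99]).round(4),np.percentile(Q[:,0],[5,95]).round(4),np.median(Q[:,2]).round(4))
    l=(x>.6)&(x<.645)&(y>-.2)&(y<.05)&(h[...,1]<60)&(h[...,2]>90)&(z>.03)&(z<.055); print('lip y',np.percentile(y[l],[0,2,98,100]).round(4))
    l=(x>.59)&(x<.625)&(y>-.2)&(y<.05)&(h[...,1]<60)&(h[...,2]>90)&(z>-.01)&(z<.012); print('foot y',np.percentile(y[l],[0,2,98,100]).round(4))
E
python3 d.py 639.5 -73 170 88.8
```

```text
clock: 9.75
eef_pos: [0.4895, -0.2718, 0.2046]
tool_rot: [179.8, 0.1, 76.0]
contact_force: [-0.4, 0.0, -1.2]
width: 0.089
finger_force: 59.1
top mould [695.1 -72.5] [199.7 100.6] 89.0 z 0.0546
[(np.float64(-0.15), np.float64(0.6435)), (np.float64(-0.13), np.float64(0.6436)), (np.float64(-0.11), np.float64(0.6459)), (np.float64(-0.09), np.float64(0.6452)), (np.float64(-0.07), np.float64(0.6453)), (np.float64(-0.05), np.float64(0.6455)), (np.float64(-0.03), np.float64(0.6479)), (np.float64(-0.01), np.float64(0.6458))]
bar 70 [ 0.6404 -0.0735  0.0225] [-0.1297 -0.0165] [0.6369 0.6437] 0.0232
lip y [-0.1345 -0.1342 -0.01   -0.0071]
foot y [-0.1374 -0.1338 -0.0072 -0.0069]
side mould [696.3 -76.3] [204.1 102.6] 89.2 z 0.0549
[(np.float64(-0.15), np.float64(0.6459)), (np.float64(-0.13), np.float64(0.6449)), (np.float64(-0.11), np.float64(0.6464)), (np.float64(-0.09), np.float64(0.6457)), (np.float64(-0.07), np.float64(0.6478)), (np.float64(-0.05), np.float64(0.6469)), (np.float64(-0.03), np.float64(0.6479)), (np.float64(-0.01), np.float64(0.6482))]
lip y [-0.1388 -0.136  -0.0149 -0.0123]
foot y [-0.1407 -0.1388 -0.0114 -0.0056]
at [ 489.5 -271.8  204.6] [1.7976e+02 1.2000e-01 7.6030e+01] F [-0.4  0.  -1.2] w 7.6 t 9.75
tool shift [229.2  97.5  34.5] turn -0.2228
```

```bash
python3 -m handwheel '[[[11,4,0,0,0],[26,11,0,0,0],[30,13,0,0,0],[30,13,0,0,0],[30,13,0,0,0],[30,13,0,0,0],[30,13,0,0,0],[26,12,0,0,0],[14,6,0,0,0],[2,0,0,-0.06,0],[0,0,0,-0.11,0],[0,0,0,-0.055,0],[0,0,0,0,0],[0,0,20,0,0],[0,0,16,0,0],[0,0,0,0,0],[0,0,0,0,0]]]'; python3 d.py 640 -74 140 89
python3 - <<'E'
from h import *
for n in('top','side'):
    p,d=grab(n,n+'3'); W=world(n,d); h=cv2.cvtColor(p,cv2.COLOR_BGR2HSV)
    b=(h[...,0]>100)&(h[...,0]<130)&(h[...,1]>110)&(h[...,2]>40)&(W[...,0]>.56)&(W[...,0]<.7)&(W[...,1]>-.2)&(W[...,1]<.02)&(W[...,2]>.07)&(W[...,2]<.2)
    P=W[b]; print(n,len(P)); 
    if len(P)>5: print('y',np.percentile(P[:,1],[0,2,98,100]).round(4),'x',np.percentile(P[:,0],[2,50,98]).round(4),'z',np.percentile(P[:,2],[0,2,98,100]).round(4),np.polyfit(P[:,1],P[:,0],1).round(3))
p=cv2.imread('pics/side3.png')[130:260,290:450]; cv2.imwrite('pics/c3.png',cv2.resize(p,None,fx=4.5,fy=4.5,interpolation=cv2.INTER_CUBIC))
E
```

```text
clock: 11.17
eef_pos: [0.6377, -0.0723, 0.1643]
tool_rot: [-179.8, -0.1, 88.8]
contact_force: [0.2, 0.2, 0.3]
width: 0.089
finger_force: 59.0
at [637.7 -72.3 164.3] [-1.7977e+02 -6.0000e-02  8.8830e+01] F [0.2 0.2 0.3] w 7.6 t 11.1667
tool shift [-1.7  2.4 24.3] turn -0.0029
top 27
y [-0.038  -0.0365 -0.0173 -0.0172] x [0.633  0.6345 0.639 ] z [0.1146 0.115  0.1921 0.1932] [-0.037  0.634]
side 241
y [-0.1306 -0.1292 -0.0258 -0.025 ] x [0.6337 0.6364 0.6407] z [0.0957 0.0972 0.1915 0.1999] [0.017 0.638]
```

View pics/c3.png

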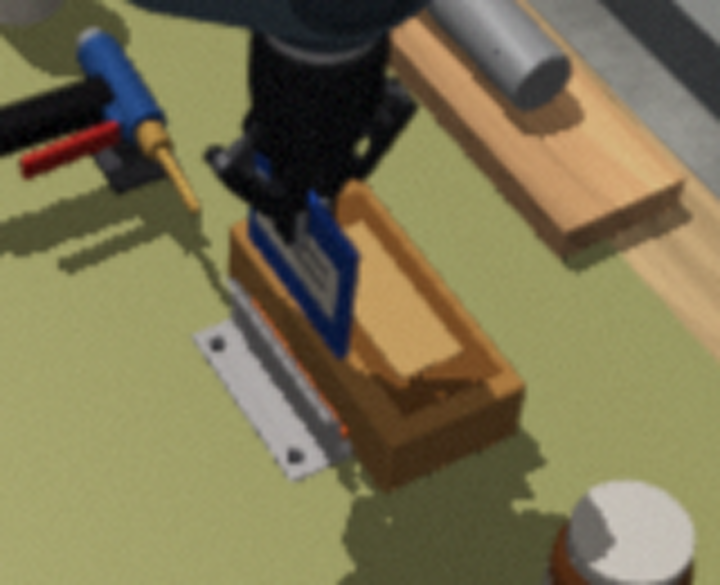

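The crop shows the holder upright in the grip, right above the slot, with its -y end at (345,355) against the lip's end at (345,440). It's centred within about 2 mm. I'll lower it into the lead-in.

```bash
python3 -m handwheel '[[[0,2,6,0,0],[0,0,10,0,0],[0,0,10,0,0],[0,0,8,0,0],[0,0,6,0,0],[0,0,6,0,0],[0,0,0,0,0],[0,0,0,0,0]]]' 70; python3 d.py 639.7 -73 86 89
```

```text
clock: 11.93
eef_pos: [0.6407, -0.0725, 0.1197]
tool_rot: [-179.9, -0.0, 88.9]
contact_force: [1.2, 0.0, -1.0]
width: 0.083
finger_force: 69.1
at [640.7 -72.5 119.7] [-1.7995e+02 -1.0000e-02  8.8910e+01] F [ 1.2  0.  -1. ] w 7.1 t 11.9333
tool shift [-0.5 -1.  33.7] turn -0.0016
```

```bash
python3 -m handwheel '[[[0,-0.5,3,0,0],[0,0,4,0,0],[0,0,4,0,0],[0,0,4,0,0],[0,0,3,0,0],[0,0,0,0,0],[0,0,0,0,0]]]' 70; python3 d.py 639.7 -73 86 89
```

```text
clock: 12.52
eef_pos: [0.6403, -0.0725, 0.1019]
tool_rot: [-180.0, -0.0, 88.9]
contact_force: [-0.4, 0.7, -0.7]
width: 0.083
finger_force: 69.1
at [640.3 -72.5 101.9] [-1.7997e+02 -1.0000e-02  8.8910e+01] F [-0.4  0.7 -0.7] w 7.1 t 12.5167
tool shift [-0.5 -0.6 15.9] turn -0.0016
```

It's in the slot with no side force. Pressing the bar down, with a 90 N grip.

```bash
python3 -m handwheel '[[[0,0,2,0,0],[0,0,2,0,0],[0,0,2,0,0],[0,0,2,0,0],[0,0,2,0,0],[0,0,2,0,0],[0,0,0,0,0],[0,0,0,0,0]]]' 90; python3 d.py 640 -73 86 89
```

```text
clock: 13.18
eef_pos: [0.6407, -0.0726, 0.0913]
tool_rot: [-180.0, 0.0, 88.9]
contact_force: [-3.7, -0.2, 6.5]
width: 0.081
finger_force: 90.7
at [640.7 -72.6  91.3] [-1.800e+02  1.000e-02  8.892e+01] F [-3.7 -0.2  6.5] w 6.9 t 13.1833
tool shift [-0.4 -0.7  5.3] turn -0.0014
```

```bash
python3 -m handwheel '[[[0,-0.3,1,0,0],[0,0,1,0,0],[0,0,1,0,0],[0,0,1,0,0],[0,0,0,0,0],[0,0,0,0,0]]]'; python3 -m handwheel '[[[0,0,1,0,0],[0,0,1,0,0],[0,0,1,0,0],[0,0,0,0,0],[0,0,0,0,0]]]'; python3 d.py 640 -73 86 89
```

```text
clock: 13.68
eef_pos: [0.6407, -0.0726, 0.0881]
tool_rot: [180.0, 0.0, 88.9]
contact_force: [-3.5, 1.0, 9.4]
width: 0.081
finger_force: 91.2
clock: 14.1
eef_pos: [0.641, -0.0727, 0.0867]
tool_rot: [180.0, 0.0, 88.9]
contact_force: [-6.5, 2.8, 17.3]
width: 0.08
finger_force: 92.4
at [641.  -72.7  86.7] [1.7997e+02 2.0000e-02 8.8930e+01] F [-6.5  2.8 17.3] w 6.9 t 14.1
tool shift [-0.3 -1.   0.7] turn -0.0012
```

```bash
python3 -m handwheel '[[[0,-0.5,0.5,0,0],[0,-0.3,0.5,0,0],[0,0,0.5,0,0],[0,0,0,0,0],[0,0,0,0,0],[0,0,0,0,0],[0,0,0,0,0]]]' 100; python3 d.py 640 -73 86 89
python3 - <<'E'
from h import *
p,d=grab('side','s4'); W=world('side',d); grab('top','t4')
cv2.imwrite('pics/c4.png',cv2.resize(p[130:260,290:450],None,fx=4.5,fy=4.5,interpolation=cv2.INTER_CUBIC))
h=cv2.cvtColor(p,cv2.COLOR_BGR2HSV)
b=(h[...,0]>100)&(h[...,0]<130)&(h[...,1]>110)&(h[...,2]>40)&(W[...,0]>.56)&(W[...,0]<.7)&(W[...,1]>-.2)&(W[...,1]<.02)&(W[...,2]>.03)
print(np.percentile(W[b][:,1],[0,2,98,100]).round(4),W[b][:,2].max(),np.percentile(W[b][:,2],98))
E
```

```text
clock: 14.68
eef_pos: [0.6409, -0.0727, 0.0866]
tool_rot: [179.9, 0.0, 88.9]
contact_force: [-8.2, 2.2, 22.4]
width: 0.077
finger_force: 98.2
at [640.9 -72.7  86.6] [1.7988e+02 3.0000e-02 8.8930e+01] F [-8.2  2.2 22.4] w 6.6 t 14.6833
tool shift [-0.3 -0.9  0.6] turn -0.0012
[-0.1322 -0.1304 -0.0338 -0.0225] 0.1576959232658801 0.11464430317410293
```

View pics/c4.png

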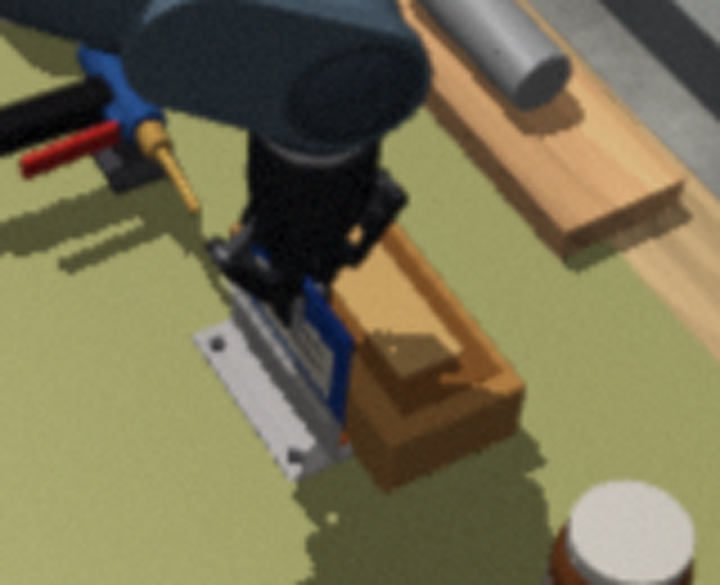

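The crop shows the holder upright behind the lip, its -y end at (345,425), and the bar hidden. Height has stopped at 86.6 mm, the value expected for the stop, while the push rose to 22 N, so the bar is fully down. Handing in.

```bash
python3 -c "
from bench import robot; print(robot.sign_off())"
```

```text
the job is handed in; nothing more can be done
None
```

The air gun's trigger was squeezed to its stop for at least a third of a second and sprang back; the job was then handed in at about 15 s with the label holder upright in the middle of the lip (within about 2 mm), still gripped and pressed down at about 22 N with the orange bar on its stop, judged by height and force.

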